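# Open the clamped bottle's unmarked cap and hold it over the mortar

### The arm

A 6-joint arm with a two-finger parallel gripper is mounted at the origin on the work surface. World frame = base frame: x ahead of the robot, y to its left, z up, the work surface at z = 0. Lengths are in m, angles in rad, forces in N, time in s.
With the tool pointing down it reaches from about 0.325 to 0.925 m from the base axis. Payload 3.1 kg.
Tool frame: the origin (TCP) lies on the centre line of the jaws, within the pads' length; the fingertips stand robot.tip_extent ahead of it and the grasp point (between the pads) lies 11 mm behind it (robot.tip_extent is the distance from the TCP to the fingertips, in m); z points along the fingers, y is the line along which they close (so a half turn about z gives the same grasp; the last joint's range is limited). The gripper opens to 85 mm and grips with 20 to 120 N. Pads are 22 mm wide; open, the fingers measure 114 mm over their backs; the gripper's body (76 mm by 85 mm) begins 54 mm behind the grasp point. The pads swing forward as they close: fully open they stand 13 mm farther back than shut.
Start: joints at [1.232, 0.217, 1.613, -0, 1.311, -0.112], TCP at [0.141, 0.609, 0.239] pointing down, gripper open.
Joint ranges: [-2.75, 2.75], [-0.78, 2.1], [0.31, 2.55], [-1.13, 4.27], [0.13, 2.63], [-2.58, 2.58]. Speed limits (rad/s): [2.79, 2.79, 3.14, 3.14, 3.14, 3.14].

### API

Orientations are given as a 3x3 rotation matrix whose columns are the frame's x, y, z axes.
In Python, from workcell import readout, grab_frame, get_calibration, workorder, cut_out, robot gives the robot as it stands.
- The arm moves only by the shell command python3 -m jog 'ROWS' [FORCE]. ROWS is JSON, a list of rows, each a list of 5 numbers: the shift along the tool's x, y, z in units of 30 mm (1.0 is 30 mm), then the turn about the tool's z in units of 6 degrees (1.0 is 6 degrees), then the opening, from -1 (shut) to 1 (fully open). In form: [[x, y, z, twist, gripper], ...]. A call has 1 to 5 rows; each row is the pose to reach, as a shift and turn from the pose commanded when the call began, along the tool's axes at that moment; what a row does not reach only later rows make up. A row lasts 1/10 s, in which the tool goes at most 50 mm and 8.59 degrees, less where a joint would pass 70% of its speed; a pose out of reach is approached as far as the arm can. A call with a gripper value outside its range is refused whole. The fingers move at their own pace and stop on an object; FORCE is the grip in N (left out, the last holds). Time passes only in rows, so rows that repeat a pose let the fingers close. It gives the time, the measured TCP pose, the force, the opening and the grip force at its end, in the units of the state.
- readout.observe(): the state, without advancing time (a new reading comes with each control period).
- grab_frame(name): name is "scene" or "top" or "wrist"; returns (picture, depth): 400x640x3 uint8, red, green, blue; 400x640 float32, m along the optical axis (not along the pixel's ray), 0 where there is no reading.
- get_calibration(name): a dict with "camera_matrix" (3x3 intrinsics, pixels), "origin" and "rotation" of the camera in the world; the wrist camera has in their place "T_tool_cam" (4x4, takes a point from camera to tool coordinates, whose origin is the TCP and whose axes are the flange's). Camera axes: x right, y down, z forward; pixel columns grow to the right and rows downward; lengths in m; the calibration is good to about 2 mm. The wrist camera is an equidistant fisheye: a pixel r from the principal point sees the ray r / f radians off the axis. A picture is of the moment at which its call begins: read the wrist's pose just before it. get_calibration takes no time and is no camera call.
- workorder.sign_off(): hands the job in; it is judged then, once.
Trained networks look in the newest picture that a camera, given by its name, has taken for a name from the list of things; names that differ only in an ending like _2 or _b are one class to them, and where a whole thing is asked for, a point or a joint stands for the part that bears it (a point fixed in the world has none). Each returns a list of dicts, best first, with "score" (0 to 1); they miss things now and then, are a little off and sometimes report something else, mostly with a low value. They report only what shows in the picture. A call takes as long as a camera call.
- cut_out(camera, query): "pixels" (400x640 bool, what is visible of it) and "centre" ([column, row] in pixels, amid what is visible of it).
The state is a dict: "clock": time; "q": joint angles; "joint_velocities": joint speeds; "joint_torque": joint torques, N m; "position": TCP position; "tool_rot": TCP orientation; "contact_force": force on the tool from outside, world axes, zero at the start; "ft_torque": the same for the moment, N m; "opening": finger opening in m; "grasp_force": force on a finger pad.
Only numpy, scipy, OpenCV 4.12 (cv2) and the standard library are available. Lean on these libraries where they do the work, as an engineer would, in place of code of your own. Each camera call takes 0.05 s, during which the arm holds its last target. There are 200 camera calls.

### The job

Take the blue cap off the clear bottle that is held in the grey bench clamp: it is a quarter-turn cap and nobody knows whether it is left- or right-handed, so try it one way and, if it stops dead, the other; after a quarter turn it lifts straight off. Carry it to the white mortar and finish holding it still and upright in the gripper over the middle of the mortar, a few centimetres above the rim and touching nothing else; do not set it down or let go. Leave the mortar, the amber bottle, the white cup and the pestle where they are.

Things in the scene. Friction and masses are not known exactly. Their poses are not given: they have to be found in the camera images.
- cap_mid (a point): Centre (half-way up) of the heavy blue-coated ribbed steel cap on the clamped bottle: upright cylinder, 54 mm diameter, 40 mm tall, 110 to 230 g; its underside is 20 mm below this point, its top 20 mm above. z is the cap's axis (up); its yaw turns with the cap. The pads can take it anywhere round its side.
- cap_top (a point): Centre of the cap's top. Wrong way, the cap stops dead within 3 to 15 degrees of its start (forcing does not open it). Right way, it turns freely and, once turned 65 to 115 degrees from its start (aim at 90), lifts straight off; before that it has only about 1.5 mm of lift play. The right way (clockwise or counter-clockwise from above) differs from start to start and cannot be seen.
- bottle_mouth (a point): Centre of the top of the clear bottle's neck, 138 mm above the bench. Bottle (56 mm diameter) fixed upright on a grey 110 x 110 mm clamp plate with two aluminium jaws. The seated cap's underside is 24.5 mm below this point, 1.5 mm above a fixed blue ring 53 mm wide, 14 mm high. The cap is free of the neck once its underside is above this point.
- mortar: White ceramic mortar (round bowl), rim diameter 100 mm, 65 mm tall, loose, 450 g. Origin: centre of its underside, on the bench; z is up.
- spare_bottle: Loose amber bottle with a blue cap, not in a clamp, 60 mm diameter, 131 mm tall, 350 g; leave alone. Origin: centre of its underside.
- cup: Loose white plastic cup, 70 mm rim diameter, 75 mm tall; leave alone. Origin: centre of its underside.
- pestle: Loose white ceramic pestle lying on the bench, 122 mm long along its x, 28 mm thick; leave alone. Origin: on the bench under the middle of its length.

How it is judged:
On the way:
1. the cap is turned free and lifted clear off the bottle's neck in the gripper (z of cap_mid in the frame of bottle_mouth above 0.023 m and contact force between cap and the fingers above 1 N), for 0.1 s.
At the end, for the whole second after the job is handed in: The cap is held still (under 20 mm/s) between the fingers, upright within 0.25 rad, its axis within 30 mm of the mortar's centre, its underside 10 to 100 mm above the mortar's rim, touching neither mortar nor bottles, with the mortar within 20 mm of where it stood, throughout the last second (horizontal distance between cap_mid and mortar below 0.03 m and z of cap_mid in the frame of mortar between 0.095 and 0.185 m and angle between cap_mid's own z axis and vertical below 0.25 rad and linear speed of cap below 0.02 m/s and contact force between cap and the fingers above 1 N and contact force between cap and mortar below 0.1 N and contact force between cap and bottle below 0.1 N and contact force between cap and spare_bottle below 0.1 N and distance of mortar from where it was at the start of the episode below 0.02 m); the arm keeps its last pose, push and grip.
It fails at once if the cap is dropped on the bench (height (world z) of cap_mid below 0.04 m).
It fails at once if the mortar is moved (distance of mortar from where it was at the start of the episode above 0.02 m).
It fails at once if the amber bottle is moved or tipped (distance of spare_bottle from where it was at the start of the episode above 0.02 m or angle between spare_bottle's own z axis and vertical above 0.3 rad).
It fails at once if the cup is moved (distance of cup from where it was at the start of the episode above 0.02 m).
It fails at once if the pestle is moved (distance of pestle from where it was at the start of the episode above 0.02 m).
It also fails if it takes over 51 s, if anything falls off the work surface, if the arm or the gripper's body presses on something with over 40 N, if the wrist force passes 120 N, or if a joint passes its speed limit or range.

## Working session

There is one attempt and no reset: what is moved stays moved. The work goes in short steps, Python scripts to look and compute and a shell command to move; the robot and the scene stay as the last step left them, time stands still between calls to the robot, and variables do not carry over. Pictures are saved under pics/ and viewed, at most 10 in all, crops included, and the job is handed in when it is done.

```bash
mkdir -p pics; cat > h.py <<'E'
import numpy as np, cv2
from workcell import readout, grab_frame, get_calibration, workorder, cut_out, robot
def pts(cam, depth, mask):
    c=get_calibration(cam); K=np.array(c["camera_matrix"]); v,u=np.nonzero(mask&(depth>0)); z=depth[v,u]
    p=np.stack([(u-K[0,2])/K[0,0]*z,(v-K[1,2])/K[1,1]*z,z],1)
    return p@np.array(c["rotation"]).T+np.array(c["origin"])
E
python3 - <<'E'
from h import *
s=readout.observe(); print(s["position"],s["tool_rot"],s["opening"],robot.tip_extent)
for cam in ["top","scene"]:
    im,d=grab_frame(cam); cv2.imwrite(f"pics/{cam}0.png",im[:,:,::-1])
    for q in ["cap_mid","mortar","spare_bottle","cup","pestle"]:
        for r in cut_out(cam,q)[:2]:
            p=pts(cam,d,r["pixels"])
            if len(p)<5: continue
            zt=np.percentile(p[:,2],98); t=p[p[:,2]>zt-.008]
            print(cam,q,round(r["score"],2),r["centre"],len(p),"ztop",zt.round(3),"top bbox mid",((t.min(0)+t.max(0))/2).round(3),"ext",np.ptp(t,axis=0).round(3))
E
```

```text
[0.14024164 0.6082395  0.23796023] [[-9.74387010e-01  2.24876200e-01 -8.06411544e-04]
 [ 2.24877479e-01  9.74384391e-01 -2.27563530e-03]
 [ 2.74018602e-04 -2.39869327e-03 -9.99997086e-01]] 0.08568450330324875 0.008
top cap_mid 0.97 [328.9, 210.7] 537 ztop 0.159 top bbox mid [ 0.582 -0.021  0.156] ext [0.051 0.051 0.009]
top mortar 0.86 [222.5, 224.4] 1580 ztop 0.069 top bbox mid [0.559 0.199 0.067] ext [0.097 0.098 0.012]
top spare_bottle 0.91 [419.9, 262.9] 807 ztop 0.136 top bbox mid [ 0.481 -0.227  0.134] ext [0.049 0.05  0.011]
top cup 0.62 [269.0, 152.1] 816 ztop 0.079 top bbox mid [0.712 0.111 0.077] ext [0.068 0.067 0.011]
top pestle 0.59 [378.6, 160.3] 356 ztop 0.031 top bbox mid [ 0.713 -0.154  0.029] ext [0.072 0.1   0.011]
scene cap_mid 0.79 [297.6, 176.1] 909 ztop 0.155 top bbox mid [ 0.582 -0.02   0.151] ext [0.054 0.055 0.008]
scene mortar 0.81 [332.2, 151.1] 1173 ztop 0.066 top bbox mid [0.557 0.199 0.063] ext [0.096 0.096 0.009]
scene spare_bottle 0.95 [187.3, 263.9] 2555 ztop 0.132 top bbox mid [ 0.481 -0.227  0.129] ext [0.05  0.049 0.009]
scene cup 0.7 [385.9, 195.7] 1321 ztop 0.076 top bbox mid [0.712 0.112 0.073] ext [0.068 0.07  0.01 ]
scene pestle 0.93 [333.1, 301.5] 677 ztop 0.028 top bbox mid [ 0.714 -0.155  0.025] ext [0.073 0.103 0.01 ]
```

View pics/scene0.png

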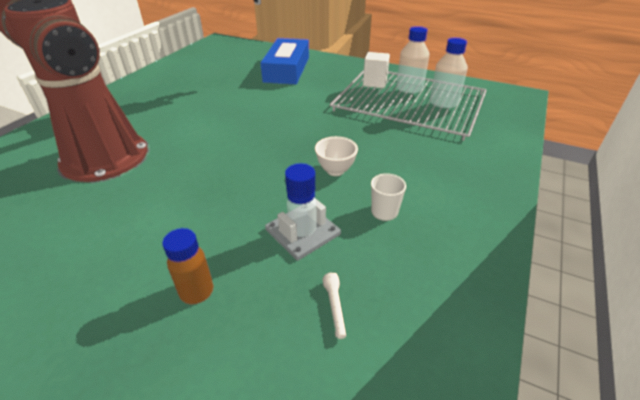

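```bash
python3 -m jog '[[-1.2,-1.1,0,0,1],[-2.4,-2.2,0,0,1],[-3.6,-3.3,0,0,1],[-4.8,-4.4,0,0,1],[-6,-5.5,0,0,1]]'; python3 -m jog '[[-1.2,-1.1,0,0,1],[-2.4,-2.2,0,0,1],[-3.6,-3.3,0,0,1],[-4.8,-4.4,0,0,1],[-6,-5.4,0,0,1]]'; python3 -m jog '[[-1.2,-1.1,0,0,1],[-2.4,-2.2,0,0,1],[-3.6,-3.3,0,0,1],[-4.8,-4.2,0,0,1],[-6,-5.2,0,0,1]]'
```

```text
clock: 1.1
position: [0.2796, 0.4063, 0.2396]
tool_rot: [[-0.975, 0.224, 0.001], [0.224, 0.975, 0.001], [-0.001, 0.001, -1.0]]
contact_force: [1.8, 0.4, 1.0]
opening: 0.085
grasp_force: 0.0
clock: 1.6
position: [0.4186, 0.2076, 0.2398]
tool_rot: [[-0.974, 0.225, 0.001], [0.225, 0.974, 0.0], [-0.001, 0.001, -1.0]]
contact_force: [1.0, 0.9, -0.4]
opening: 0.0854
grasp_force: 0.0
clock: 2.1
position: [0.5591, 0.0152, 0.2396]
tool_rot: [[-0.974, 0.225, 0.001], [0.225, 0.974, 0.0], [-0.001, 0.001, -1.0]]
contact_force: [0.8, 0.8, -0.5]
opening: 0.0856
grasp_force: 0.0
```

The scene picture shows the clamped bottle with its cap at about (300,183), the mortar at (336,155), the cup at (387,196), the amber bottle at (187,265) and the pestle at (335,305). The jaws are low, well below the cap. Next I twist so the last joint is near its mid-range.

```bash
python3 -m jog '[[0,0,0,1.4,1],[0,0,0,2.8,1],[0,0,0,4.2,1],[0,0,0,5.6,1],[0,0,0,7,1]]' >/dev/null; python3 -m jog '[[0,0,0,1.4,1],[0,0,0,2.8,1],[0,0,0,4.2,1],[0,0,0,5.6,1],[0,0,0,6.8,1]]'; python3 - <<'E'
from h import *
s=readout.observe(); print(s["q"]); R=np.array(s["tool_rot"])
for t in ([.582,-.0205,.2],[.582,-.0205,.127]): print((R.T@(np.array(t)-s["position"])/.03).round(2))
E
```

```text
clock: 3.1
position: [0.5581, 0.017, 0.2394]
tool_rot: [[0.106, 0.994, 0.0], [0.994, -0.106, -0.0], [-0.0, 0.0, -1.0]]
contact_force: [-0.3, 0.1, -0.6]
opening: 0.0854
grasp_force: 0.0
[-9.52835023e-02  7.54961361e-02  1.77247240e+00 -2.14283500e-05
  1.29336831e+00  1.13661111e-02]
[-1.16  0.92  1.31]
[-1.16  0.92  3.75]
```

```bash
python3 -m jog '[[-0.6,0.5,0,0,1],[-1.16,0.92,0,0,1],[-1.16,0.92,0.8,0,1],[-1.16,0.92,1.6,0,1],[-1.16,0.92,2.2,0,1]]'; python3 -m jog '[[0,0,0.5,0,1],[0,0,1,0,1],[0,0,1.45,0,1],[0,0,1.55,0,1],[0,0,1.55,0,1]]'; python3 - <<'E'
from h import *
im,d=grab_frame("wrist"); cv2.imwrite("pics/w1.png",im[:,:,::-1])
s=readout.observe(); print(s["position"])
E
```

```text
clock: 3.6
position: [0.5819, -0.0214, 0.1719]
tool_rot: [[0.102, 0.995, -0.001], [0.995, -0.102, 0.0], [0.0, -0.001, -1.0]]
contact_force: [-0.5, 0.7, -0.2]
opening: 0.0856
grasp_force: 0.0
clock: 4.1
position: [0.5817, -0.0204, 0.1262]
tool_rot: [[0.101, 0.995, -0.001], [0.995, -0.101, 0.0], [0.0, -0.001, -1.0]]
contact_force: [-0.4, -0.2, -0.5]
opening: 0.0852
grasp_force: 0.0
[ 0.58236899 -0.02046837  0.12709418]
```

View pics/w1.png

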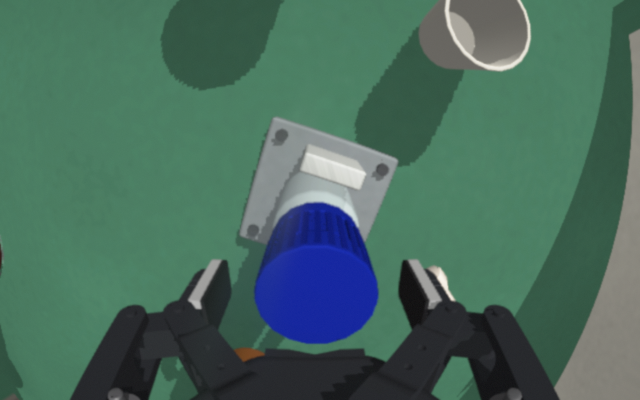

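The wrist picture shows the cap top at (316,287), midway between the pads at (210,285) and (418,283). I'll close on it.

```bash
python3 -m jog '[[0,0,0,0,-1],[0,0,0,0,-1],[0,0,0,0,-1],[0,0,0,0,-1],[0,0,0,0,-1]]' 70;python3 -m jog '[[0,0,0,0,-1],[0,0,0,0,-1],[0,0,0,0,-1],[0,0,0,0,-1]]'; python3 -c "
from h import *
print(readout.observe()['ft_torque'])"
```

```text
clock: 4.65
position: [0.5832, -0.0206, 0.1282]
tool_rot: [[0.101, 0.995, 0.003], [0.995, -0.101, -0.0], [-0.0, 0.003, -1.0]]
contact_force: [-0.2, -0.2, 5.4]
opening: 0.0519
grasp_force: 73.7
clock: 5.05
position: [0.5831, -0.0206, 0.1282]
tool_rot: [[0.101, 0.995, 0.003], [0.995, -0.101, -0.0], [-0.0, 0.003, -1.0]]
contact_force: [-0.4, -0.1, 5.6]
opening: 0.0523
grasp_force: 73.7
[ 0.05237265 -0.01374915 -0.02975337]
```

```bash
python3 -m jog '[[0,0,0,0.5,-1],[0,0,0,1,-1],[0,0,0,1.5,-1],[0,0,0,2,-1],[0,0,0,2,-1]]'; python3 -c "
from h import *
s=readout.observe();print(s['ft_torque'],s['q'][5],s['joint_torque'])"
```

```text
clock: 5.55
position: [0.5833, -0.0205, 0.1285]
tool_rot: [[0.302, 0.953, 0.003], [0.953, -0.302, -0.001], [-0.0, 0.003, -1.0]]
contact_force: [-1.2, 0.8, 7.6]
opening: 0.0528
grasp_force: 74.0
[ 0.2119174  -0.24812327  0.93060537] 0.1523581055108852 [-9.60450880e-01 -3.37882948e+01 -2.45232099e+01  2.05220827e-01
 -6.20344053e-04  1.06557168e+00]
```

```bash
python3 -m jog '[[0,0,0,0.4,-1],[0,0,0,0.8,-1],[0,0,0,1.2,-1]]'; python3 -c "
from h import *
s=readout.observe();print(s['ft_torque'],s['q'][5],s['joint_torque'][5])"
```

```text
clock: 5.85
position: [0.583, -0.0205, 0.1289]
tool_rot: [[0.418, 0.908, 0.002], [0.908, -0.418, -0.001], [-0.001, 0.002, -1.0]]
contact_force: [-0.2, 6.7, 6.2]
opening: 0.0523
grasp_force: 73.4
[1.0916095  0.02873247 0.83484244] 0.27741592931545156 1.4270203560590744
```

```bash
for i in 1 2; do python3 -m jog '[[0,0,0,-0.5,-1],[0,0,0,-1,-1],[0,0,0,-1.5,-1],[0,0,0,-2,-1]]' | sed -n '3p;4p;7p'; python3 -c "
from h import *
s=readout.observe();print(s['ft_torque'],s['q'][5],s['joint_torque'][5])"; done
```

```text
tool_rot: [[0.223, 0.975, -0.0], [0.975, -0.223, 0.0], [0.0, -0.001, -1.0]]
contact_force: [-4.1, 1.3, 10.6]
[ 0.05978245  0.63481836 -0.04882504] 0.06928875917773562 0.27016117237508297
tool_rot: [[0.015, 1.0, -0.001], [1.0, -0.015, -0.001], [-0.001, -0.001, -1.0]]
contact_force: [-4.2, -0.5, 9.4]
[-0.14093099  0.5818152  -0.09779881] -0.1400958927281947 0.25467339903116226
```

The positive way stopped (0.9 N m, then slip) and the negative way turns freely (0.1 N m), so I go on that way by about 76° more.

```bash
for i in 1 2; do python3 -m jog '[[0,0,0,-1.1,-1],[0,0,0,-2.2,-1],[0,0,0,-3.3,-1],[0,0,0,-4.4,-1],[0,0,0,-5.5,-1]]' | sed -n '3p;4p;7p'; python3 -c "
from h import *
s=readout.observe();print(s['ft_torque'],s['q'][5],s['joint_torque'][5])"; done;  python3 -m jog '[[0,0,0,-0.9,-1],[0,0,0,-1.7,-1],[0,0,0,-1.7,-1]]'; python3 -c "
from h import *
s=readout.observe();print(s['ft_torque'],s['q'][5],s['joint_torque'][5])"
```

```text
tool_rot: [[-0.534, 0.846, 0.002], [0.846, 0.534, -0.001], [-0.002, 0.002, -1.0]]
contact_force: [-1.2, 0.8, 7.1]
[-0.0987826   0.07078534 -0.08409328] -0.7186567247245659 0.6615687534213066
tool_rot: [[-0.908, 0.419, 0.005], [0.419, 0.908, 0.0], [-0.004, 0.002, -1.0]]
contact_force: [0.3, 1.4, 6.2]
[ 0.16051827 -0.20504606 -0.11446588] -1.2946120648783166 0.657360702753067
clock: 7.95
position: [0.584, -0.0201, 0.1286]
tool_rot: [[-0.967, 0.254, 0.005], [0.254, 0.967, 0.001], [-0.005, 0.002, -1.0]]
contact_force: [0.8, 1.3, 5.1]
opening: 0.0528
grasp_force: 73.3
[ 0.2522871  -0.31341208  0.05770932] -1.4696069006767967 -0.21046637557446957
```

Free all the way, so I lift slowly and watch the force.

```bash
python3 -m jog '[[0,0,-0.1,0,-1],[0,0,-0.2,0,-1],[0,0,-0.3,0,-1],[0,0,-0.4,0,-1]]' 90; python3 -c "
from h import *
s=readout.observe();print(s['ft_torque'],s['contact_force'])"
```

```text
clock: 8.35
position: [0.5827, -0.0197, 0.1377]
tool_rot: [[-0.967, 0.256, 0.002], [0.256, 0.967, 0.001], [-0.002, 0.002, -1.0]]
contact_force: [2.3, 2.3, -3.8]
opening: 0.0519
grasp_force: 94.5
[ 0.56175278 -0.4269869  -0.06071175] [ 2.28333311  2.31435576 -3.83842068]
```

```bash
python3 -m jog '[[0,0,-0.4,0,-1],[0,0,-0.8,0,-1],[0,0,-1.2,0,-1],[0,0,-1.6,0,-1],[0,0,-1.9,0,-1]]'; python3 - <<'E'
from h import *
im,d=grab_frame("scene"); cv2.imwrite("pics/s2.png",cv2.resize(im[80:280,180:480,::-1],None,fx=2,fy=2))
r=cut_out("scene","cap_mid")
for x in r[:2]:
    p=pts("scene",d,x["pixels"]); print(x["score"],x["centre"],np.percentile(p[:,2],[2,98]),p.mean(0))
s=readout.observe(); R=np.array(s["tool_rot"]); print(s["position"])
print((R.T@(np.array([.558,.199,.150])-s["position"])/.03).round(2))
E
```

```text
clock: 8.85
position: [0.5822, -0.0208, 0.1971]
tool_rot: [[-0.967, 0.256, 0.001], [0.256, 0.967, -0.001], [-0.001, -0.0, -1.0]]
contact_force: [-0.6, 0.1, -0.8]
opening: 0.0519
grasp_force: 94.8
0.72 [300.8, 145.7] [0.18378483 0.22353396] [ 0.59319309 -0.029607    0.2105099 ]
[ 0.5832753  -0.02088518  0.19812509]
[2.69 6.87 1.59]
```

View pics/s2.png

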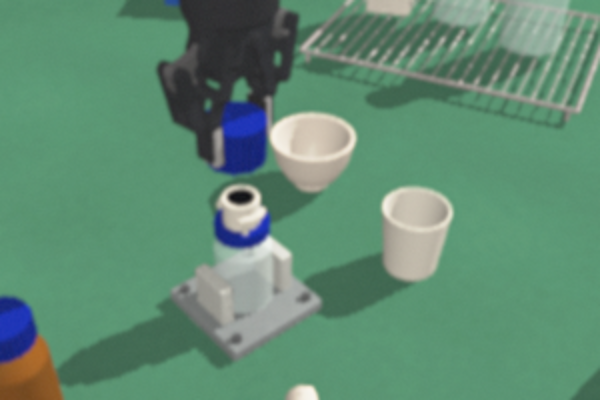

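The cap is held upright at crop (240,137) above the open neck at (240,195). I carry it to the mortar.

```bash
python3 -m jog '[[0.3,0.8,0,0,-1],[0.7,1.8,0,0,-1],[1.1,2.8,0,0,-1],[1.5,3.8,0,0,-1],[1.9,4.8,0,0,-1]]' >/dev/null; python3 -m jog '[[0.4,1,0,0,-1],[0.7,1.7,0,0,-1],[0.79,2.07,0.3,0,-1],[0.79,2.07,0.7,0,-1],[0.79,2.07,1.1,0,-1]]' >/dev/null; python3 -m jog '[[0,0,0.3,0,-1],[0,0,0.55,0,-1],[0,0,0.6,0,-1],[0,0,0.6,0,-1],[0,0,0.6,0,-1]]'; python3 - <<'E'
from h import *
im,d=grab_frame("scene"); cv2.imwrite("pics/s3.png",cv2.resize(im[60:260,180:480,::-1],None,fx=2,fy=2))
for q in ["cap_mid","mortar"]:
  for x in cut_out("scene",q)[:1]:
    p=pts("scene",d,x["pixels"]); print(q,x["score"],x["centre"],np.percentile(p[:,2],[2,98]),((np.percentile(p,2,axis=0)+np.percentile(p,98,axis=0))/2).round(3))
E
```

```text
clock: 10.45
position: [0.5572, 0.1992, 0.1454]
tool_rot: [[-0.967, 0.256, 0.001], [0.256, 0.967, 0.0], [-0.001, 0.0, -1.0]]
contact_force: [-0.0, 0.4, -0.9]
opening: 0.052
grasp_force: 94.9
cap_mid 0.68 [330.4, 299.6] [0.00928915 0.02789372] [ 0.713 -0.156  0.019]
mortar 0.72 [334.1, 152.7] [0.00501291 0.06595511] [0.558 0.199 0.035]
```

View pics/s3.png

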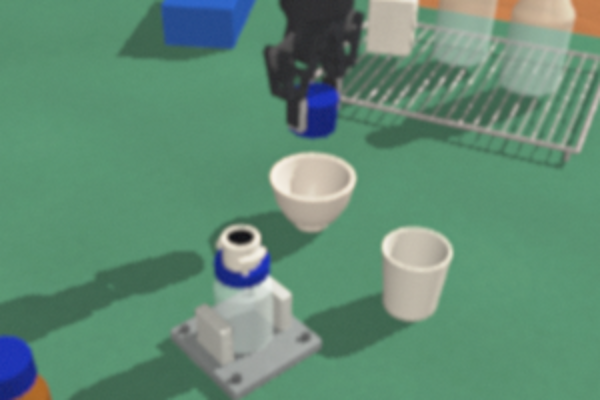

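The cap is upright in the gripper at crop (315,110), above the middle of the mortar rim at (312,178). The network's cap hit this time was really the pestle, so I ignore it.

```bash
python3 -m jog '[[0,0,0.5,0,-1],[0,0,0.5,0,-1],[0,0,0.5,0,-1],[0,0,0.5,0,-1],[0,0,0.5,0,-1]]'; python3 -c "
from h import *
print(workorder.sign_off())"
```

```text
clock: 11.1
position: [0.5569, 0.1995, 0.13]
tool_rot: [[-0.967, 0.255, 0.0], [0.255, 0.967, 0.0], [-0.0, 0.0, -1.0]]
contact_force: [-0.3, 0.1, -1.9]
opening: 0.0518
grasp_force: 94.9
the job is handed in; nothing more can be done
None
```

The job is handed in, with no verdict returned: the cap came off counter-clockwise and is held still and upright over the middle of the mortar, its underside about 50 mm above the rim, at 11.1 s on the robot's clock.

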